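# Clear a tattoo station: rack the instrument cassettes and hang up the bottle caddy

## Robot

A 7-joint arm with a two-finger parallel gripper is mounted at the origin on the work surface. World frame = base frame: x ahead of the robot, y to its left, z up, the work surface at z = 0. Lengths are in mm, angles in rad, forces in N, time in s.
With the tool pointing down it reaches from about 400 to 875 mm from the base axis. Payload 4.4 kg.
Tool frame: the origin (TCP) lies on the centre line of the jaws, within the pads' length; the fingertips stand 19 mm ahead of it and the grasp point (between the pads) is the TCP; z points along the fingers, y is the line along which they close (so a half turn about z gives the same grasp; the last joint's range is limited). The gripper opens to 85 mm and grips with 20 to 120 N. Pads are 22 mm wide; open, the fingers measure 114 mm over their backs; the gripper's body (76 mm by 85 mm) begins 54 mm behind the grasp point. The pads swing forward as they close: fully open they stand 13 mm farther back than shut.
Start: joints at [-1.325, 0.628, 0.038, 1.517, -0.027, 0.996, -0.02], TCP at [199.379, 618.681, 250.313] pointing down, gripper open.
Joint ranges: [-3.06, 3.06], [-0.37, 2.12], [-1.25, 1.32], [0.18, 2.47], [-1.1, 4.24], [0.23, 1.98], [-2.94, 2.94]. Speed limits (rad/s): [2.57, 2.57, 3.14, 3.14, 3.14, 3.14, 3.14].

## Interface

Orientations are given as [roll, pitch, yaw] about the fixed x, y, z axes, in that order (R = Rz(yaw) Ry(pitch) Rx(roll)).
In Python, from cell import ctrl, viewer, silhouettes gives the robot as it stands.
- The arm moves only by the shell command python3 -m creep 'ROWS'. ROWS is JSON, a list of rows, each an object with "jaw": the gripper command: -1 is shut, 1 is fully open, values between are in proportion; "xyz": the shift along the tool's x, y, z in mm, a list of three; "angular": the turn, a rotation vector about the tool's x, y, z in rad, a list of three. In form: [{"jaw": jaw, "xyz": [tx, ty, tz], "angular": [rx, ry, rz]}, ...]. A call has 1 to 12 rows; each row is the pose to reach, as a shift and turn from the pose commanded when the call began, along the tool's axes at that moment; what a row does not reach only later rows make up. A row lasts 1/8 s, in which the tool goes at most 62.5 mm and 10.7 degrees, less where a joint would pass 70% of its speed; a pose out of reach is approached as far as the arm can. A call with a gripper value outside its range is refused whole. The fingers move at their own pace and stop on an object; the grip force is fixed at half the most. Time passes only in rows, so rows that repeat a pose let the fingers close. It gives the time, the measured TCP pose, the force, the opening and the grip force at its end, in the units of the state.
- ctrl.read_state(): the state, without advancing time (a new reading comes with each control period).
- viewer.get_image(name): name is "scene" or "top"; returns (picture, depth): 420x560x3 uint8, red, green, blue; 420x560 float32, mm along the optical axis (not along the pixel's ray), 0 where there is no reading.
- viewer.camera_model(name): a dict with "fx", "fy", "cx", "cy" (pixels), "T" (4x4, takes a point from camera to world coordinates). Camera axes: x right, y down, z forward; pixel columns grow to the right and rows downward; lengths in mm; the calibration is good to about 2 mm. A picture is of the moment at which its call begins. camera_model takes no time and is no camera call.
- ctrl.finish_job(): hands the job in; it is judged then, once.
Trained networks look in the newest picture that a camera, given by its name, has taken for a name from the list of things; names that differ only in an ending like _2 or _b are one class to them, and where a whole thing is asked for, a point or a joint stands for the part that bears it (a point fixed in the world has none). Each returns a list of dicts, best first, with "score" (0 to 1); they miss things now and then, are a little off and sometimes report something else, mostly with a low value. They report only what shows in the picture. A call takes as long as a camera call. They do not tell look-alikes from the thing itself.
- silhouettes(camera, target): "pixels" (420x560 bool, what is visible of it) and "xy" ([column, row] in pixels, amid what is visible of it).
The state is a dict: "clock": time; "qpos": joint angles; "qd": joint speeds; "tau": joint torques, N m; "eef_pos": TCP position; "tool_rot": TCP orientation; "force": force on the tool from outside, world axes, zero at the start; "torque": the same for the moment, N m; "width": finger opening in mm; "gripper_force": force on a finger pad.
Only numpy, scipy, OpenCV 4.12 (cv2) and the standard library are available. Lean on these libraries where they do the work, as an engineer would, in place of code of your own. Each camera call takes 0.05 s, during which the arm holds its last target. There are 200 camera calls.

## Task

Tidy the tattoo station for the next client: slide every instrument cassette lying on the table into a slot of its own in the rack, pressing the slot's spring latch down with the cassette and pushing fully home until the latch snaps up behind it. Also hang the bottle caddy by the eye of its handle on the arm of the hook stand, hanging upright and still. Any order and any slots will do; do not knock over the bottles, the jar or the ink dish.

Things in the scene. Friction and masses are not known exactly. Their poses are not given: they have to be found in the camera images.
- cassette0: Instrument cassette (all alike, 3 or 4 present), lying flat on the table: closed steel box 100 (x) x 70 (y) x 22 high, with a black handle on the lid: a bar 66 along x, 12 wide, 12 high, centre 54 above the underside, on two posts 27 either side of the middle, open below. About 0.3 kg. Origin: centre of the underside, z up. Either end may go first.
- cassette1: Instrument cassette (all alike, 3 or 4 present), lying flat on the table: closed steel box 100 (x) x 70 (y) x 22 high, with a black handle on the lid: a bar 66 along x, 12 wide, 12 high, centre 54 above the underside, on two posts 27 either side of the middle, open below. About 0.3 kg. Origin: centre of the underside, z up. Either end may go first.
- cassette2: Instrument cassette (all alike, 3 or 4 present), lying flat on the table: closed steel box 100 (x) x 70 (y) x 22 high, with a black handle on the lid: a bar 66 along x, 12 wide, 12 high, centre 54 above the underside, on two posts 27 either side of the middle, open below. About 0.3 kg. Origin: centre of the underside, z up. Either end may go first.
- cassette3: Instrument cassette (all alike, 3 or 4 present), lying flat on the table: closed steel box 100 (x) x 70 (y) x 22 high, with a black handle on the lid: a bar 66 along x, 12 wide, 12 high, centre 54 above the underside, on two posts 27 either side of the middle, open below. About 0.3 kg. Origin: centre of the underside, z up. Either end may go first.
- rack: Grey desktop rack, fixed, four slots side by side. Origin on the table under the middle of the row of fully home cassettes; x runs into the slots (away from the robot), y left, z up. Base 346 wide, x -92 to 66; its top, the slots' floor, at z 68. Slots 84 apart, 74 wide between walls 28 high; a back wall stops a cassette 2 past home.
- rack_mouth (a point): Middle of the row of slot mouths, at floor height, rack x -90, axes as the rack's. Before it a sill slopes 12 down, to x -112. Wall fronts taper from here to x -65 (mouth 80 wide). From x -57 inward a lip on both walls overhangs the slot by 6, underside 25.5 above the floor (bent up to 33 at x -77), top 28 to 37: so cassettes slide in level and low along +x, not from above.
- slot0 (a point): Slot 1 of 4 (counted from the right, -y): where the underside centre of a fully home cassette belongs, on the slot's floor. Axes as the rack's.
- latch0 (a joint): Dark steel spring latch in the mouth of slot 1, 42 wide, 9 up from the floor: front ramp from rack x -80 to -59, upright back at -54.5. Value: m pressed down, 0 = up, most 0.012. A cassette sliding in level along the floor pushes it down by the ramp (1.5 to 4 N down; 5 to 10 N of push); it snaps up behind a cassette less than 4 short of home.
- slot1 (a point): Slot 2 of 4 (counted from the right, -y): where the underside centre of a fully home cassette belongs, on the slot's floor. Axes as the rack's.
- latch1 (a joint): Dark steel spring latch in the mouth of slot 2, 42 wide, 9 up from the floor: front ramp from rack x -80 to -59, upright back at -54.5. Value: m pressed down, 0 = up, most 0.012. A cassette sliding in level along the floor pushes it down by the ramp (1.5 to 4 N down; 5 to 10 N of push); it snaps up behind a cassette less than 4 short of home.
- slot2 (a point): Slot 3 of 4 (counted from the right, -y): where the underside centre of a fully home cassette belongs, on the slot's floor. Axes as the rack's.
- latch2 (a joint): Dark steel spring latch in the mouth of slot 3, 42 wide, 9 up from the floor: front ramp from rack x -80 to -59, upright back at -54.5. Value: m pressed down, 0 = up, most 0.012. A cassette sliding in level along the floor pushes it down by the ramp (1.5 to 4 N down; 5 to 10 N of push); it snaps up behind a cassette less than 4 short of home.
- slot3 (a point): Slot 4 of 4 (counted from the right, -y): where the underside centre of a fully home cassette belongs, on the slot's floor. Axes as the rack's.
- latch3 (a joint): Dark steel spring latch in the mouth of slot 4, 42 wide, 9 up from the floor: front ramp from rack x -80 to -59, upright back at -54.5. Value: m pressed down, 0 = up, most 0.012. A cassette sliding in level along the floor pushes it down by the ramp (1.5 to 4 N down; 5 to 10 N of push); it snaps up behind a cassette less than 4 short of home.
- caddy: White bottle caddy: tray 100 (x) x 60 (y) x 30 high with two small bottles fixed in it (72 high) and an upright handle plate in its middle, 10 thick (x), 50 wide (y), up to 150. Through it along x runs an eye 28 wide, from 72 to 106 up; the solid 44 above it can be gripped across the thickness. About 0.25 kg. Origin: centre of the underside, z up. Either face may go on first.
- caddy_eye (a point): Centre of the caddy's eye, 89 above its underside (the eye's upper edge is 17 higher). Axes as the caddy's.
- hook_stand: Steel stand, fixed: base 100 x 100 x 14, upright post 16 thick, and at its top a level round arm 10 thick that points to the stand's own -x, axis at z 220, ending 120 from the post in a tip bent up to z 233. Nothing is above the arm. Origin on the table under the post; z up.
- hook_rest (a point): The middle of the arm's upper side, 75 in front of the post and 45 behind the tip, at z 225: where the upper edge of the eye should rest. Axes as the stand's (x points from the tip towards the post).
- ink_dish: Bystander, loose, to be left standing: low round steel ink dish, 84 across, 16 high, standing among the cassettes. Origin: centre of the underside.
- cap_jar: Bystander, loose, to be left standing: small glass jar, 42 across, 45 high, between the rack and the hook stand. Origin: centre of the underside.
- ink_big: Bystander, loose, to be left standing: black ink bottle, 60 across, 150 high, right of the rack. Origin: centre of the underside.
- saline: Bystander, loose, to be left standing: clear bottle, 68 across, 140 high, right of the rack. Origin: centre of the underside.
- ink_small: Bystander, loose, to be left standing: small ink bottle, 34 across, 85 high, right of the rack. Origin: centre of the underside.
- wash: Bystander, loose, to be left standing: amber bottle, 64 across, 150 high, at the far right corner of the rack. Origin: centre of the underside.
Things that resemble listed ones, but are neither listed nor needed, are in the scene too. Leave any pink or red look-alike of the cassette1 alone.

How it is judged (in metres and radians):
At the end, for the whole second after the job is handed in: Each cassette present is at rest within 8 mm of a slot's point and 0.1 rad of its direction; all latches up (under 2 mm); the caddy hangs at rest, tilt under 0.25 rad, eye centre 10 to 24 mm below the arm's top, within 15 mm sideways and -40 to +50 mm along it of the rest point (((distance between cassette0 and slot0 below 0.008 m and angle between the x axis of cassette0 and the x axis of rack, either way round below 0.1 rad) or (distance between cassette0 and slot1 below 0.008 m and angle between the x axis of cassette0 and the x axis of rack, either way round below 0.1 rad) or (distance between cassette0 and slot2 below 0.008 m and angle between the x axis of cassette0 and the x axis of rack, either way round below 0.1 rad) or (distance between cassette0 and slot3 below 0.008 m and angle between the x axis of cassette0 and the x axis of rack, either way round below 0.1 rad)) and ((distance between cassette1 and slot0 below 0.008 m and angle between the x axis of cassette1 and the x axis of rack, either way round below 0.1 rad) or (distance between cassette1 and slot1 below 0.008 m and angle between the x axis of cassette1 and the x axis of rack, either way round below 0.1 rad) or (distance between cassette1 and slot2 below 0.008 m and angle between the x axis of cassette1 and the x axis of rack, either way round below 0.1 rad) or (distance between cassette1 and slot3 below 0.008 m and angle between the x axis of cassette1 and the x axis of rack, either way round below 0.1 rad)) and ((distance between cassette2 and slot0 below 0.008 m and angle between the x axis of cassette2 and the x axis of rack, either way round below 0.1 rad) or (distance between cassette2 and slot1 below 0.008 m and angle between the x axis of cassette2 and the x axis of rack, either way round below 0.1 rad) or (distance between cassette2 and slot2 below 0.008 m and angle between the x axis of cassette2 and the x axis of rack, either way round below 0.1 rad) or (distance between cassette2 and slot3 below 0.008 m and angle between the x axis of cassette2 and the x axis of rack, either way round below 0.1 rad)) and ((distance between cassette3 and slot0 below 0.008 m and angle between the x axis of cassette3 and the x axis of rack, either way round below 0.1 rad) or (distance between cassette3 and slot1 below 0.008 m and angle between the x axis of cassette3 and the x axis of rack, either way round below 0.1 rad) or (distance between cassette3 and slot2 below 0.008 m and angle between the x axis of cassette3 and the x axis of rack, either way round below 0.1 rad) or (distance between cassette3 and slot3 below 0.008 m and angle between the x axis of cassette3 and the x axis of rack, either way round below 0.1 rad)) and linear speed of each of cassette0, cassette1, cassette2, cassette3 below 0.03 m/s and value of joint each of latch0, latch1, latch2, latch3 below 0.002 m and x of caddy_eye in the frame of hook_rest between -0.04 and 0.05 m and y of caddy_eye in the frame of hook_rest between -0.015 and 0.015 m and z of caddy_eye in the frame of hook_rest between -0.024 and -0.01 m and angle between caddy's own z axis and vertical below 0.25 rad and linear speed of caddy below 0.05 m/s); the robot touches nothing.
It fails at once if a bystander (bottle, jar or dish) is knocked over (angle between any of ink_dish, cap_jar, ink_big, saline, ink_small, wash's own z axis and vertical above 0.6 rad).
Of cassette0, cassette1, cassette2, cassette3 only 3 to 4 are there at a start; the rules pass over those that are not, and their reading is None.
At some moment in a run one of cassette0, cassette1, cassette2, cassette3 may be knocked a few centimetres aside while the robot is not near it.
Once in a run the grip may slacken for a moment while it holds something.
It also fails if it takes over 210 s, if anything falls off the work surface, if the arm or the gripper's body presses on something with over 40 N, if the wrist force passes 120 N, or if a joint passes its speed limit or range.

## Working session

There is one attempt and no reset: what is moved stays moved. The work goes in short steps, Python scripts to look and compute and a shell command to move; the robot and the scene stay as the last step left them, time stands still between calls to the robot, and variables do not carry over. Pictures are saved under pics/ and viewed, at most 14 in all, crops included, and the job is handed in when it is done.

```bash
ls; mkdir -p pics; python3 - <<'E'
from cell import ctrl, viewer, silhouettes
import cv2,numpy as np
for n in("scene","top"):
    p,d=viewer.get_image(n); cv2.imwrite(f"pics/{n}0.png",p[:,:,::-1]); np.save(f"{n}0.npy",d)
    m=viewer.camera_model(n); print(n,{k:m[k] for k in("fx","fy","cx","cy")}); print(np.round(m["T"],3))
print(ctrl.read_state())
E
```

```text
pics
scene {'fx': 388.8913901364752, 'fy': 388.8913901364752, 'cx': 276.0414029871235, 'cy': 212.00682191109718}
[[ 6.590000e-01  5.460000e-01 -5.180000e-01  1.108365e+03]
 [ 7.520000e-01 -4.930000e-01  4.370000e-01 -5.472950e+02]
 [-1.700000e-02 -6.780000e-01 -7.350000e-01  9.918090e+02]
 [ 0.000000e+00  0.000000e+00  0.000000e+00  1.000000e+00]]
top {'fx': 415.0393211687394, 'fy': 415.0393211687394, 'cx': 272.91426287505055, 'cy': 206.57706636933017}
[[ 1.900000e-02 -9.940000e-01  1.120000e-01  3.727490e+02]
 [-1.000000e+00 -1.800000e-02  6.000000e-03 -5.532600e+01]
 [-4.000000e-03 -1.120000e-01 -9.940000e-01  1.352335e+03]
 [ 0.000000e+00  0.000000e+00  0.000000e+00  1.000000e+00]]
{'clock': 0.1, 'qpos': array([-1.32479886,  0.62924866,  0.03843196,  1.51829244, -0.02699616,
        0.99626687, -0.02000178]), 'qd': array([-2.23348886e-03, -1.85432495e-03, -3.47362541e-04, -3.05741751e-03,
        1.10364748e-03,  9.81578686e-04, -3.13350345e-05]), 'tau': array([ 3.72997398e-03, -5.64534152e+01,  1.23113751e+00, -1.93973351e+01,
        1.14017291e-02,  5.45488321e-03, -2.08079331e-05]), 'eef_pos': array([199.20289531, 618.1664261 , 249.47617187]), 'tool_rot': array([-3.13989489e+00,  1.28446666e-05,  2.82980532e+00]), 'force': array([ 0.63789677,  0.83549167, -0.02955558]), 'torque': array([ 0.00225142, -0.01893991,  0.03572814]), 'gripper_force': 0.0, 'width': 85.3105332104932}
```

View pics/top0.png

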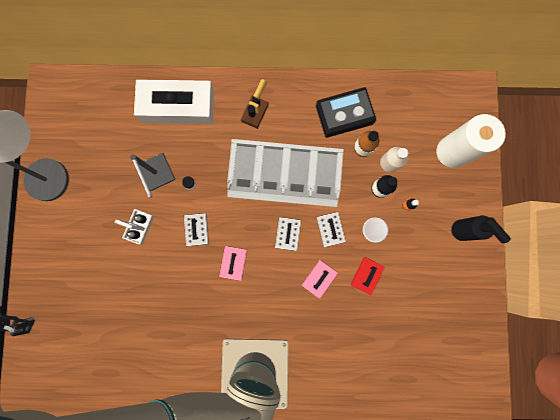

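View pics/scene0.png

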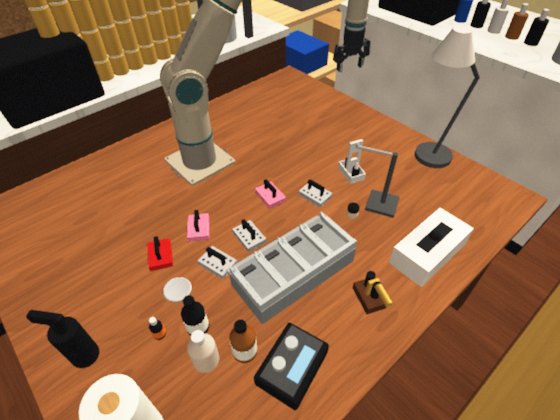

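Top view: steel cassettes at (196,230), (288,234) and (331,229). Pink look-alikes are at (233,264) and (320,279), and a red one at (368,275). The dish is at (375,230), the rack around (285,172), the caddy at (136,226), the hook stand at (152,172) and the jar at (188,182).

```bash
cat > h.py <<'E'
from cell import ctrl, viewer, silhouettes
import cv2,numpy as np
def world(cam,d,mask):
    m=viewer.camera_model(cam); v,u=np.nonzero(mask&(d>0)); z=d[v,u]
    P=np.c_[(u-m["cx"])/m["fx"]*z,(v-m["cy"])/m["fy"]*z,z,np.ones(len(z))]
    return (P@np.array(m["T"]).T)[:,:3]
def find(cam,name,pic):
    p,d=pic; out=[]
    for s in silhouettes(cam,name):
        out.append((s["score"],s["xy"],world(cam,d,s["pixels"]),p[s["pixels"]]))
    return out
def rect(P):
    return cv2.minAreaRect(P[:,:2].astype(np.float32))
def proj(cam,P):
    m=viewer.camera_model(cam); Q=(np.c_[P,np.ones(len(P))]@np.linalg.inv(m["T"]).T)[:,:3]
    return np.c_[m["fx"]*Q[:,0]/Q[:,2]+m["cx"],m["fy"]*Q[:,1]/Q[:,2]+m["cy"]]
def st():
    s=ctrl.read_state(); print(round(s["clock"],2),np.round(s["eef_pos"],1),np.round(s["tool_rot"],3),"F",np.round(s["force"],1),"w",round(s["width"],1),"g",round(s["gripper_force"],1),"q",np.round(s["qpos"],2))
E
python3 - <<'E'
from h import *
for cam in("top","scene"):
    pic=viewer.get_image(cam)
    for n in("cassette0","rack","caddy","hook_stand","cap_jar"):
        for sc,xy,P,C in find(cam,n,pic):
            if sc<.3: continue
            print(cam,n,round(sc,2),np.round(xy),"n",len(P),"zmax",np.round(np.percentile(P[:,2],[2,50,98])),"col",C.mean(0).astype(int))
            if n=="cassette0":
                L=P[(P[:,2]>14)&(P[:,2]<30)];H=P[P[:,2]>46]
                if len(L)>4:print("  lid",np.round(rect(L)[0],1),np.round(rect(L)[1]),round(rect(L)[2],1))
                if len(H)>4: print("  bar",len(H),np.round(np.c_[H.min(0),H.max(0)].mean(1),1),np.round(H.mean(0),1),np.round(rect(H)[1]),round(rect(H)[2],1), np.degrees(np.arctan2(*np.linalg.svd(H[:,:2]-H[:,:2].mean(0),full_matrices=False)[2][0][::-1])).round(1))
            np.save(f"P_{cam}_{n}_{int(xy[0])}.npy",P)
E
```

```text
top cassette0 0.97 [285. 234.] n 657 zmax [16. 22. 62.] col [191 187 181]
  lid [437.2 -95. ] [ 70. 100.] 83.0
  bar 83 [436.5 -94.4  58.2] [436.1 -94.6  59.7] [12. 64.] 83.0 173.0
top cassette0 0.85 [366. 273.] n 745 zmax [ 6. 22. 62.] col [199  45  42]
  lid [ 308.3 -350. ] [ 71. 100.] 63.7
  bar 102 [ 309.1 -349.8   55.7] [ 308.  -349.2   58.8] [13. 65.] 64.6 154.0
top cassette0 0.79 [198. 227.] n 645 zmax [14. 22. 63.] col [181 176 170]
  lid [445.3 199.3] [100.  67.] 6.4
  bar 99 [445.2 199.6  57. ] [444.7 200.   58.7] [65. 12.] 6.5 -174.2
top cassette0 0.76 [327. 229.] n 661 zmax [14. 22. 63.] col [186 181 175]
  lid [ 453.  -231.4] [99. 69.] 12.5
  bar 93 [ 454.6 -232.2   58.1] [ 453.4 -232.6   59.3] [65. 13.] 14.5 -165.8
top cassette0 0.73 [282. 172.] n 6310 zmax [ 58.  69. 102.] col [180 179 173]
  bar 6297 [624.5 -80.   80.8] [624.6 -79.4  75.7] [346. 177.] 85.6 -94.9
top cassette0 0.7 [233. 263.] n 706 zmax [16. 22. 63.] col [223 138 160]
  lid [340.3  78.7] [ 71. 100.] 81.0
  bar 95 [339.3  77.5  56.4] [340.7  77.9  59.3] [13. 65.] 81.1 171.1
top cassette0 0.68 [321. 278.
[... 1519 characters left out ...]
 bar 114 [ 484.  -236.1   71.4] [ 458.7 -237.    57.1] [122.  26.] 0.8 9.9
scene cassette0 0.64 [274. 195.] n 486 zmax [ 1. 21. 61.] col [191 109 125]
  lid [342.5  74.9] [ 72. 105.] 80.5
  bar 73 [342.3  76.9  54.1] [344.   73.5  56.9] [15. 68.] 79.4 -8.3
scene rack 0.65 [288. 268.] n 7513 zmax [  1.  68. 101.] col [161 157 147]
scene rack 0.42 [156. 331.] n 269 zmax [ 2. 53. 85.] col [122  80  56]
scene caddy 0.7 [292. 269.] n 7420 zmax [  5.  68. 101.] col [161 158 148]
scene caddy 0.55 [354. 167.] n 611 zmax [  3.  42. 149.] col [153 141 129]
scene hook_stand 0.57 [385. 200.] n 994 zmax [ -0.  14. 225.] col [94 85 75]
scene cap_jar 0.73 [351. 211.] n 159 zmax [ 8. 38. 47.] col [82 67 54]
```

```bash
python3 - <<'E'
from h import *
import glob
for f in sorted(glob.glob("P_*rack_28*")): 
    P=np.load(f); r=rect(P[P[:,2]>40]); print(f,np.round(r[0],1),np.round(r[1],1),round(r[2],2))
    W=P[P[:,2]>88]; r=rect(W); print("  walls",np.round(r[0],1),np.round(r[1],1),round(r[2],2))
for f in glob.glob("P_top_caddy_13*")+glob.glob("P_scene_caddy_35*"):
    P=np.load(f); H=P[P[:,2]>125]; T=P[(P[:,2]>15)&(P[:,2]<40)]; r=rect(H); print(f,len(H),np.round(r[0],1),np.round(r[1]),round(r[2],1),"zmax",H[:,2].max().round(),"tray",rect(T))
for f in glob.glob("P_*hook*"):
    P=np.load(f); A=P[(P[:,2]>208)]; r=rect(A); B=rect(P[P[:,2]<20]);print(f,len(A),np.round(r[0],1),np.round(r[1]),round(r[2],1),"base",np.round(B[0],1),np.round(B[1]),B[2], "bent",np.round(A[A[:,2]>230].mean(0),1))
a=cv2.imread("pics/top0.png")[130:300,100:420]; cv2.imwrite("pics/crop0.png",cv2.resize(a,None,fx=2.5,fy=2.5,interpolation=cv2.INTER_CUBIC))
E
```

```text
P_scene_rack_287.npy [624.8 -82.8] [348.6 180.7] 85.61
  walls [635.8 -83.6] [348.4 155.6] 86.31
P_top_rack_283.npy [623.3 -80.3] [346.  177.4] 85.69
  walls [634.2 -81.2] [346.  155.6] 85.68
P_top_caddy_137.npy 68 [449.7 384.9] [47. 10.] 69.9 zmax 155.0 tray ((450.1266174316406, 388.19775390625), (62.57735061645508, 99.41015625), 69.95756530761719)
P_scene_caddy_353.npy 70 [450.7 383.4] [49. 16.] 70.7 zmax 152.0 tray ((452.322021484375, 384.40643310546875), (63.26595687866211, 104.26689910888672), 70.81773376464844)
P_scene_hook_stand_385.npy 151 [580.5 315.8] [131.  15.] 25.3 base [582.9 441.1] [100. 329.] 27.014278411865234 bent [527.7 282.9 231.3]
P_top_hook_stand_153.npy 157 [578.9 317.8] [127.  12.] 25.0 base [629. 346.] [ 99. 108.] 27.30462646484375 bent [538.7 297.9 232.3]
```

View pics/crop0.png

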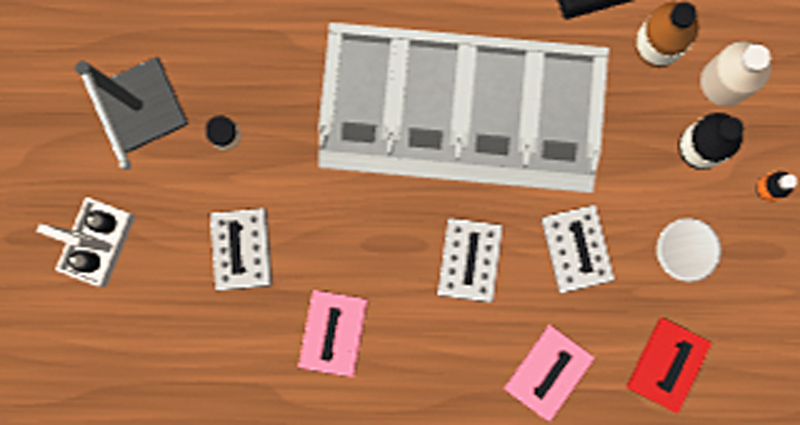

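Crop: the three steel-grey cassettes are at crop (240,248), (470,258) and (577,248). They fit the description; the pink and red ones are the look-alikes. All rack slots are empty. I'll hang the caddy at crop (83,240) first.

```bash
cat >> h.py <<'E'
from scipy.spatial.transform import Rotation as R
def to(x,y,z,yaw):
    s=ctrl.read_state(); R0=R.from_euler("xyz",s["tool_rot"]); Rt=R.from_euler("xyz",[np.pi,0,np.radians(yaw)])
    d=R0.inv().apply(np.array([x,y,z])-s["eef_pos"]); w=(R0.inv()*Rt).as_rotvec()
    print("to",(x,y,z,yaw),"shift",np.round(d,1),"turn",np.round(w,3),"rows>=",np.ceil(max(np.linalg.norm(d)/62.5,np.linalg.norm(w)/.186)))
E
python3 -c "
from h import *
st(); to(450,385,215,70)"
```

```text
0.7 [199.4 618.7 250.4] [ 3.142 -0.     2.83 ] F [ 0.2 -0.7 -0.5] w 85.0 g 0.0 q [-1.32  0.63  0.04  1.52 -0.03  1.   -0.02]
to (450, 385, 215, 70) shift [-310.2 -145.5   35.3] turn [ 0.    -0.     1.608] rows>= 9.0
```

```bash
python3 -m creep '[{"jaw":1,"xyz":[-310,-145.5,35],"angular":[0,0,1.608]},{"jaw":1,"xyz":[-310,-145.5,35],"angular":[0,0,1.608]},{"jaw":1,"xyz":[-310,-145.5,35],"angular":[0,0,1.608]},{"jaw":1,"xyz":[-310,-145.5,35],"angular":[0,0,1.608]},{"jaw":1,"xyz":[-310,-145.5,35],"angular":[0,0,1.608]},{"jaw":1,"xyz":[-310,-145.5,35],"angular":[0,0,1.608]},{"jaw":1,"xyz":[-310,-145.5,35],"angular":[0,0,1.608]},{"jaw":1,"xyz":[-310,-145.5,35],"angular":[0,0,1.608]},{"jaw":1,"xyz":[-310,-145.5,35],"angular":[0,0,1.608]},{"jaw":1,"xyz":[-310,-145.5,35],"angular":[0,0,1.608]},{"jaw":1,"xyz":[-310,-145.5,35],"angular":[0,0,1.608]},{"jaw":1,"xyz":[-310,-145.5,35],"angular":[0,0,1.608]}]'; python3 -c "
from h import *
st(); to(450,385,132,70)
p=viewer.get_image('scene');cv2.imwrite('pics/s1.png',cv2.resize(p[0][110:260,260:460,::-1],None,fx=3,fy=3))"
```

```text
clock: 2.2
eef_pos: [449.8, 385.1, 215.4]
tool_rot: [-3.141, -0.0, 1.223]
force: [-0.4, -0.6, 1.0]
width: 85.4
gripper_force: 0.0
2.2 [449.8 385.1 215.4] [-3.141 -0.     1.223] F [-0.4 -0.6  1. ] w 85.4 g 0.0 q [-1.05  0.63  0.47  1.73 -0.36  0.87 -0.77]
to (450, 385, 132, 70) shift [-0.1  0.2 83.4] turn [-0.    -0.     0.001] rows>= 2.0
```

View pics/s1.png

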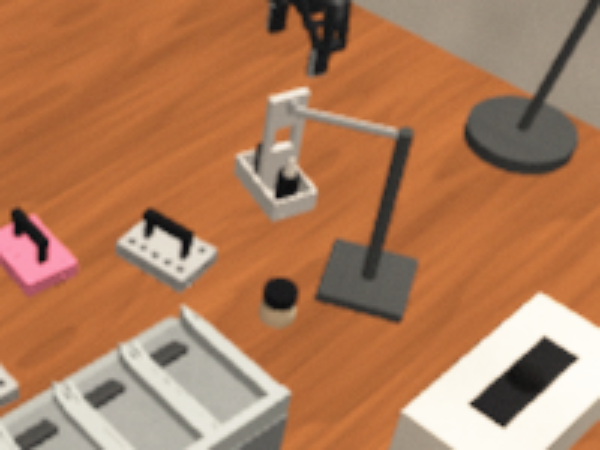

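Scene view: the gripper is above the caddy handle (crop 287,95), so I descend and grip it.

```bash
python3 -m creep '[{"jaw":1,"xyz":[0,0,40],"angular":[0,0,0]},{"jaw":1,"xyz":[0,0,70],"angular":[0,0,0]},{"jaw":1,"xyz":[0,0,83],"angular":[0,0,0]},{"jaw":1,"xyz":[0,0,83],"angular":[0,0,0]},{"jaw":-1,"xyz":[0,0,83],"angular":[0,0,0]},{"jaw":-1,"xyz":[0,0,83],"angular":[0,0,0]},{"jaw":-1,"xyz":[0,0,83],"angular":[0,0,0]},{"jaw":-1,"xyz":[0,0,83],"angular":[0,0,0]},{"jaw":-1,"xyz":[0,0,83],"angular":[0,0,0]},{"jaw":-1,"xyz":[0,0,83],"angular":[0,0,0]},{"jaw":-1,"xyz":[0,0,83],"angular":[0,0,0]},{"jaw":-1,"xyz":[0,0,83],"angular":[0,0,0]}]'; python3 -c "
from h import *
st(); 
u=np.array([.906,.423]);rest=np.array([561.2,309.6])
a=rest-130*u; to(*a.round(1),269,115)"
```

```text
clock: 3.75
eef_pos: [449.9, 385.5, 132.7]
tool_rot: [3.142, -0.001, 1.222]
force: [-0.6, 1.7, 5.7]
width: 8.9
gripper_force: 59.7
3.75 [449.9 385.5 132.7] [ 3.142e+00 -1.000e-03  1.222e+00] F [-0.6  1.7  5.7] w 8.9 g 59.7 q [-1.01  0.73  0.41  1.8  -0.43  0.7  -0.71]
to (np.float64(443.4), np.float64(254.6), 269, 115) shift [-125.1   38.6 -136.4] turn [ 0.    -0.001 -0.785] rows>= 5.0
```

```bash
python3 -m creep '[{"jaw":-1,"xyz":[0,0,-40],"angular":[0,0,0]},{"jaw":-1,"xyz":[0,0,-90],"angular":[0,0,0]},{"jaw":-1,"xyz":[0,0,-136.5],"angular":[0,0,0]},{"jaw":-1,"xyz":[-25,8,-136.5],"angular":[0,0,-0.16]},{"jaw":-1,"xyz":[-50,16,-136.5],"angular":[0,0,-0.32]},{"jaw":-1,"xyz":[-75,24,-136.5],"angular":[0,0,-0.48]},{"jaw":-1,"xyz":[-100,32,-136.5],"angular":[0,0,-0.64]},{"jaw":-1,"xyz":[-125,38.5,-136.5],"angular":[0,0,-0.785]},{"jaw":-1,"xyz":[-125,38.5,-136.5],"angular":[0,0,-0.785]},{"jaw":-1,"xyz":[-125,38.5,-136.5],"angular":[0,0,-0.785]}]'; python3 - <<'E'
from h import *
st()
pic=viewer.get_image('top'); p,d=pic; cv2.imwrite('pics/t2.png',cv2.resize(p[130:270,90:250,::-1],None,fx=4,fy=4))
for n in("hook_stand","caddy"):
    for sc,xy,P,C in find("top",n,pic)[:2]:
        A=P[P[:,2]>208]; 
        if len(A)>10: print(n,sc,xy,len(A),rect(A))
cs=viewer.get_image('scene'); cv2.imwrite('pics/s2.png',cv2.resize(cs[0][90:240,280:460,::-1],None,fx=4,fy=4))
u=np.array([.906,.423]);rest=np.array([561.2,309.6])
to(*(rest-2*u).round(1),269,115)
E
```

```text
clock: 5.0
eef_pos: [443.1, 255.0, 268.4]
tool_rot: [-3.141, -0.0, 2.005]
force: [0.8, -0.2, -3.6]
width: 9.2
gripper_force: 59.1
5.0 [443.1 255.  268.4] [-3.141 -0.     2.005] F [ 0.8 -0.2 -3.6] w 9.2 g 59.1 q [-0.79  0.42  0.31  1.88 -0.16  0.86  0.03]
hook_stand 0.77 [155.3, 169.0] 179 ((580.4751586914062, 317.87823486328125), (131.997802734375, 14.292431831359863), 27.106985092163086)
caddy 0.71 [169.9, 229.5] 77 ((425.077880859375, 232.83047485351562), (66.51082611083984, 30.00815200805664), 4.374855041503906)
to (np.float64(559.4), np.float64(308.8), 269, 115) shift [ -0.8 128.1  -0.5] turn [-0.    -0.     0.001] rows>= 3.0
```

View pics/s2.png

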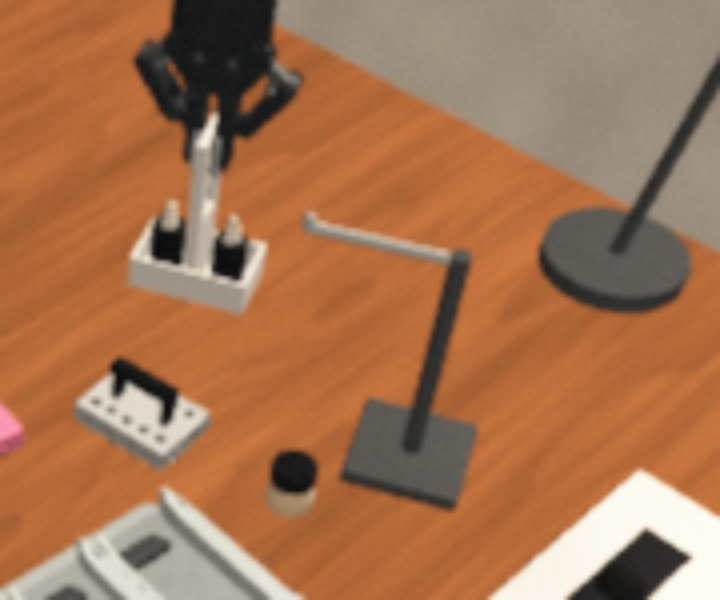

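View pics/t2.png

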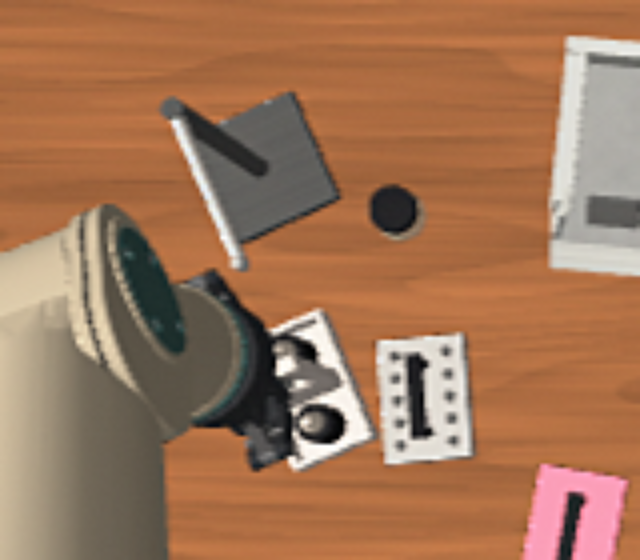

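Scene view: the caddy is held upright with its eye in front of the arm tip (crop 310,222). The top view agrees. I'll refine the arm line before threading.

```bash
python3 - <<'E'
from h import *
for f in("P_top_hook_stand_153.npy","P_scene_hook_stand_385.npy"):
    P=np.load(f); A=P[P[:,2]>212]
    vx,vy,x0,y0=cv2.fitLine(A[:,:2].astype(np.float32),cv2.DIST_HUBER,0,.01,.01).ravel()
    if vx<0: vx,vy=-vx,-vy
    t=(A[:,:2]-[x0,y0])@[vx,vy]; print(f,"ang",np.degrees(np.arctan2(vy,vx)),"ends",[x0+t.min()*vx,y0+t.min()*vy],[x0+t.max()*vx,y0+t.max()*vy])
E
```

```text
P_top_hook_stand_153.npy ang 25.422869 ends [np.float64(521.5495218448436), np.float64(289.9609934461448)] [np.float64(636.5849830279394), np.float64(344.64012808887054)]
P_scene_hook_stand_385.npy ang 25.862078 ends [np.float64(522.4731594317751), np.float64(285.01295460391)] [np.float64(640.6366627095827), np.float64(342.2934568556982)]
```

```bash
python3 -m creep '[{"jaw":-1,"xyz":[-2,0,-1.5],"angular":[0,0,-0.01]},{"jaw":-1,"xyz":[-2,20,-1.5],"angular":[0,0,-0.01]},{"jaw":-1,"xyz":[-2,40,-1.5],"angular":[0,0,-0.01]},{"jaw":-1,"xyz":[-2,60,-1.5],"angular":[0,0,-0.01]},{"jaw":-1,"xyz":[-2,80,-1.5],"angular":[0,0,-0.01]},{"jaw":-1,"xyz":[-2,100,-1.5],"angular":[0,0,-0.01]},{"jaw":-1,"xyz":[-2,115,-1.5],"angular":[0,0,-0.01]},{"jaw":-1,"xyz":[-2,125,-1.5],"angular":[0,0,-0.01]},{"jaw":-1,"xyz":[-2,125,-1.5],"angular":[0,0,-0.01]},{"jaw":-1,"xyz":[-2,125,-1.5],"angular":[0,0,-0.01]}]'; python3 - <<'E'
from h import *
st()
cs=viewer.get_image('scene'); cv2.imwrite('pics/s3.png',cv2.resize(cs[0][90:240,280:460,::-1],None,fx=4,fy=4))
E
```

```text
clock: 6.45
eef_pos: [556.8, 305.1, 270.2]
tool_rot: [-3.141, -0.0, 2.017]
force: [0.5, 0.4, -2.3]
width: 9.3
gripper_force: 59.1
6.45 [556.8 305.1 270.2] [-3.141 -0.     2.017] F [ 0.5  0.4 -2.3] w 9.3 g 59.1 q [-0.72  0.6   0.29  1.54 -0.19  1.03  0.07]
```

View pics/s3.png

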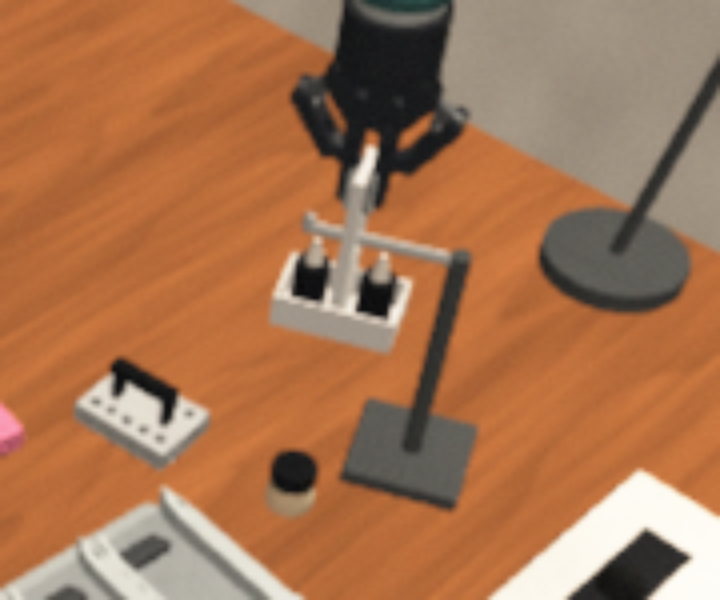

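The eye is threaded on the arm (crop 355,235). Now I lower it.

```bash
python3 -m creep '[{"jaw":-1,"xyz":[0,0,6],"angular":[0,0,0]},{"jaw":-1,"xyz":[0,0,12],"angular":[0,0,0]},{"jaw":-1,"xyz":[0,0,16],"angular":[0,0,0]},{"jaw":-1,"xyz":[0,0,18],"angular":[0,0,0]},{"jaw":-1,"xyz":[0,0,18],"angular":[0,0,0]},{"jaw":-1,"xyz":[0,0,18],"angular":[0,0,0]}]'
```

```text
clock: 7.25
eef_pos: [557.5, 305.5, 252.5]
tool_rot: [3.141, -0.0, 2.017]
force: [0.7, -0.5, -2.8]
width: 9.3
gripper_force: 59.2
```

```bash
python3 -m creep '[{"jaw":-1,"xyz":[0,0,1],"angular":[0,0,0]},{"jaw":-1,"xyz":[0,0,2],"angular":[0,0,0]},{"jaw":-1,"xyz":[0,0,2],"angular":[0,0,0]}]'
```

```text
clock: 7.62
eef_pos: [557.6, 305.5, 251.5]
tool_rot: [3.14, -0.0, 2.017]
force: [-2.1, -0.3, 5.1]
width: 9.5
gripper_force: 60.4
```

```bash
python3 -m creep '[{"jaw":-0.6,"xyz":[0,0,0],"angular":[0,0,0]},{"jaw":-0.4,"xyz":[0,0,0],"angular":[0,0,0]},{"jaw":-0.1,"xyz":[0,0,0],"angular":[0,0,0]},{"jaw":0.2,"xyz":[0,0,0],"angular":[0,0,0]},{"jaw":0.2,"xyz":[0,0,0],"angular":[0,0,0]},{"jaw":0.2,"xyz":[0,0,-20],"angular":[0,0,0]},{"jaw":0.2,"xyz":[0,0,-60],"angular":[0,0,0]},{"jaw":0.2,"xyz":[0,0,-60],"angular":[0,0,0]}]'; python3 - <<'E'
from h import *
st()
cs=viewer.get_image('scene'); cv2.imwrite('pics/s4.png',cv2.resize(cs[0][90:240,280:460,::-1],None,fx=4,fy=4))
to(445,199.5,150,180+6.5)
to(445,199.5,150,6.5)
E
```

```text
clock: 8.62
eef_pos: [559.3, 306.0, 313.7]
tool_rot: [3.135, -0.0, 2.017]
force: [0.0, 0.2, -0.9]
width: 51.3
gripper_force: 0.0
8.62 [559.3 306.  313.7] [ 3.135 -0.     2.017] F [ 0.   0.2 -0.9] w 51.3 g 0.0 q [-0.73  0.56  0.3   1.48 -0.18  1.11  0.06]
to (445, 199.5, 150, 186.5) shift [ -47.  -148.3  161.2] turn [ 0.003  0.002 -1.238] rows>= 7.0
to (445, 199.5, 150, 6.5) shift [ -47.  -148.3  161.2] turn [ 0.002 -0.003  1.903] rows>= 11.0
```

View pics/s4.png

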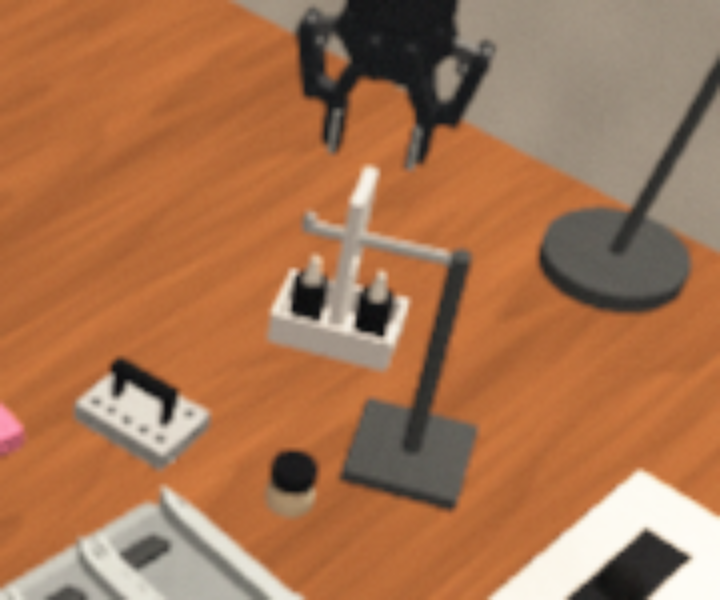

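The caddy hangs free on the arm (crop 345,250). Next is cassette A at top pixel (196,230).

```bash
python3 -m creep '[{"jaw":0.2,"xyz":[-7,-20,0],"angular":[0,0,-0.17]},{"jaw":0.2,"xyz":[-18,-55,0],"angular":[0,0,-0.35]},{"jaw":0.2,"xyz":[-30,-95,20],"angular":[0,0,-0.53]},{"jaw":0.2,"xyz":[-48.5,-148.5,60],"angular":[0,0,-0.71]},{"jaw":0.2,"xyz":[-48.5,-148.5,100],"angular":[0,0,-0.89]},{"jaw":0.2,"xyz":[-48.5,-148.5,150],"angular":[0,0,-1.06]},{"jaw":0.2,"xyz":[-48.5,-148.5,180],"angular":[0,0,-1.238]},{"jaw":0.2,"xyz":[-48.5,-148.5,180],"angular":[0,0,-1.238]},{"jaw":0.2,"xyz":[-48.5,-148.5,180],"angular":[0,0,-1.238]}]'; python3 - <<'E'
from h import *
st()
pic=viewer.get_image('scene')
for sc,xy,P,C in find("scene","cassette0",pic):
    if C.mean(0)[0]-C.mean(0)[1]>25 or sc<.3: continue
    L=P[(P[:,2]>14)&(P[:,2]<30)]; print(round(sc,2),np.round(xy),rect(L))
pic=viewer.get_image('top')
for n in("hook_stand","caddy"):
  for sc,xy,P,C in find("top",n,pic)[:1]:
    print(n,sc,xy,np.percentile(P[:,2],[1,50,99]))
to(446,198,55,186.5)
E
```

```text
clock: 9.8
eef_pos: [444.6, 197.7, 130.8]
tool_rot: [3.141, 0.0, -3.031]
force: [0.9, -0.0, 0.2]
width: 51.3
gripper_force: 0.0
9.8 [444.6 197.7 130.8] [ 3.141  0.    -3.031] F [ 0.9 -0.   0.2] w 51.3 g 0.0 q [-0.45  0.59 -0.03  2.08  0.04  0.48  1.17]
0.92 [218. 259.] ((454.3800354003906, -237.48065185546875), (102.53272247314453, 70.11883544921875), 13.798709869384766)
0.86 [248. 238.] ((437.9773254394531, -98.35957336425781), (71.93242645263672, 102.64213562011719), 84.06421661376953)
0.67 [315. 195.] ((445.91204833984375, 196.7758331298828), (102.18561553955078, 74.18006134033203), 6.6803669929504395)
hook_stand 0.79 [153.6, 166.8] [  0.69909652  15.47607836 228.92107613]
caddy 0.56 [152.9, 183.3] [  1.10502538 168.59497251 271.2226301 ]
to (446, 198, 55, 186.5) shift [-1.  -0.2 76.3] turn [ 0.001  0.002 -0.001] rows>= 2.0
```

```bash
python3 -m creep '[{"jaw":0.2,"xyz":[-1,0,40],"angular":[0,0,0]},{"jaw":0.2,"xyz":[-1,0,65],"angular":[0,0,0]},{"jaw":0.2,"xyz":[-1,0,74],"angular":[0,0,0]},{"jaw":0.2,"xyz":[-1,0,74],"angular":[0,0,0]},{"jaw":-1,"xyz":[-1,0,74],"angular":[0,0,0]},{"jaw":-1,"xyz":[-1,0,74],"angular":[0,0,0]},{"jaw":-1,"xyz":[-1,0,74],"angular":[0,0,0]},{"jaw":-1,"xyz":[-1,0,74],"angular":[0,0,0]},{"jaw":-1,"xyz":[-1,0,74],"angular":[0,0,0]}]'; python3 - <<'E'
from h import *
st()
O=np.array([646.2,-82.05]); ux=np.array([.9972,-.0749]); uy=np.array([.0749,.9972])
for k in range(4): print(k,(O+uy*(k-1.5)*84).round(1),"pre",(O+uy*(k-1.5)*84-190*ux).round(1))
to(*(O+uy*126-190*ux).round(1),57+100,180-4.3)
E
```

```text
clock: 11.18
eef_pos: [445.9, 198.7, 56.9]
tool_rot: [3.14, 0.002, -3.028]
force: [0.3, 2.2, 5.9]
width: 10.7
gripper_force: 60.9
11.18 [445.9 198.7  56.9] [ 3.140e+00  2.000e-03 -3.028e+00] F [0.3 2.2 5.9] w 10.7 g 60.9 q [-0.46  0.73 -0.02  2.11  0.05  0.3   1.16]
0 [ 636.8 -207.7] pre [ 447.3 -193.5]
1 [ 643.1 -123.9] pre [ 453.6 -109.7]
2 [649.3 -40.2] pre [459.9 -25.9]
3 [655.6  43.6] pre [466.2  57.8]
to (np.float64(466.2), np.float64(57.8), 157, 175.7) shift [  -4.4 -142.1 -100.3] turn [0.001 0.002 0.189] rows>= 3.0
```

```bash
python3 -m creep '[{"jaw":-1,"xyz":[0,0,-20],"angular":[0,0,0]},{"jaw":-1,"xyz":[0,0,-60],"angular":[0,0,0]},{"jaw":-1,"xyz":[0,0,-90],"angular":[0,0,0]},{"jaw":-1,"xyz":[-2,-40,-90],"angular":[0,0,0.06]},{"jaw":-1,"xyz":[-3,-85,-90],"angular":[0,0,0.12]},{"jaw":-1,"xyz":[-4.5,-125,-90],"angular":[0,0,0.189]},{"jaw":-1,"xyz":[-4.5,-143,-90],"angular":[0,0,0.189]},{"jaw":-1,"xyz":[-4.5,-143,-90],"angular":[0,0,0.189]},{"jaw":-1,"xyz":[-4.5,-143,-90],"angular":[0,0,0.189]}]'; python3 - <<'E'
from h import *
st()
for cam in("top","scene"):
    p,d=viewer.get_image(cam)
    m=silhouettes(cam,"rack")
    a=p[120:260,180:380] if cam=="top" else p[150:290,200:400]
    cv2.imwrite(f'pics/c_{cam}.png',cv2.resize(a[:,:,::-1],None,fx=3,fy=3))
np.hstack
a=np.hstack([cv2.imread('pics/c_top.png'),cv2.imread('pics/c_scene.png')]); cv2.imwrite('pics/c5.png',cv2.resize(a,(800,280)))
to(466.2,57.1,126.5,175.7)
E
```

```text
clock: 12.3
eef_pos: [465.4, 57.0, 146.0]
tool_rot: [3.141, -0.001, 3.067]
force: [-0.4, 0.2, -2.9]
width: 10.7
gripper_force: 63.6
12.3 [465.4  57.  146. ] [ 3.141e+00 -1.000e-03  3.067e+00] F [-0.4  0.2 -2.9] w 10.7 g 63.6 q [-0.17  0.54 -0.01  2.11  0.02  0.49  1.3 ]
to (466.2, 57.1, 126.5, 175.7) shift [-0.5 -0.1 19.7] turn [ 0.    -0.     0.001] rows>= 1.0
```

View pics/c5.png

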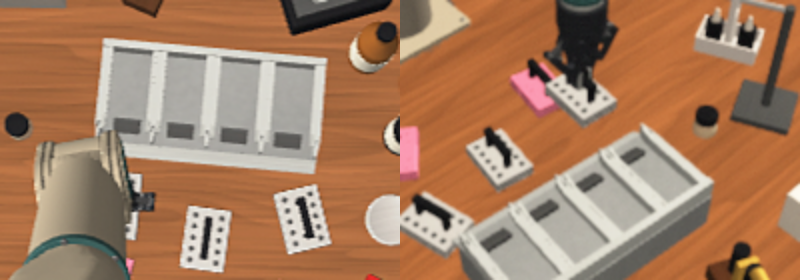

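The cassette is held level in front of slot 4 (scene half, 580,95). I lower it to slot height and advance to the mouth.

```bash
python3 -m creep '[{"jaw":-1,"xyz":[-1,0,10],"angular":[0,0,0]},{"jaw":-1,"xyz":[-1,0,20],"angular":[0,0,0]},{"jaw":-1,"xyz":[-15,0,20],"angular":[0,0,0]},{"jaw":-1,"xyz":[-35,0,20],"angular":[0,0,0]},{"jaw":-1,"xyz":[-50,0,20],"angular":[0,0,0]},{"jaw":-1,"xyz":[-60,0,20],"angular":[0,0,0]},{"jaw":-1,"xyz":[-60,0,20],"angular":[0,0,0]},{"jaw":-1,"xyz":[-60,0,20],"angular":[0,0,0]}]'
```

```text
clock: 13.5
eef_pos: [524.9, 51.6, 126.1]
tool_rot: [-3.141, -0.001, 3.066]
force: [0.3, 0.1, -2.6]
width: 10.6
gripper_force: 63.6
```

```bash
python3 -m creep '[{"jaw":-1,"xyz":[-8,1,0.5],"angular":[0,0,0]},{"jaw":-1,"xyz":[-16,1,0.5],"angular":[0,0,0]},{"jaw":-1,"xyz":[-24,1,0.5],"angular":[0,0,0]},{"jaw":-1,"xyz":[-32,1,0.5],"angular":[0,0,0]},{"jaw":-1,"xyz":[-40,1,0.5],"angular":[0,0,0]},{"jaw":-1,"xyz":[-40,1,0.5],"angular":[0,0,0]}]'
```

```text
clock: 14.25
eef_pos: [568.0, 49.5, 126.2]
tool_rot: [3.141, 0.004, 3.066]
force: [2.1, 0.2, -0.3]
width: 10.8
gripper_force: 64.1
```

```bash
python3 -m creep '[{"jaw":-1,"xyz":[-10,0,0.5],"angular":[0,0,0]},{"jaw":-1,"xyz":[-20,0,0.5],"angular":[0,0,0]},{"jaw":-1,"xyz":[-30,0,0.5],"angular":[0,0,0]},{"jaw":-1,"xyz":[-40,0,0.5],"angular":[0,0,0]},{"jaw":-1,"xyz":[-50,0,0.5],"angular":[0,0,0]},{"jaw":-1,"xyz":[-60,0,0.5],"angular":[0,0,0]},{"jaw":-1,"xyz":[-70,0,0.5],"angular":[0,0,0]},{"jaw":-1,"xyz":[-78,0,0.5],"angular":[0,0,0]},{"jaw":-1,"xyz":[-78,0,0.5],"angular":[0,0,0]}]'
```

```text
clock: 15.38
eef_pos: [645.0, 43.5, 125.3]
tool_rot: [3.141, 0.003, 3.066]
force: [0.4, 0.3, 1.3]
width: 10.7
gripper_force: 64.2
```

Now slow final push, watching for the wall.

```bash
python3 -m creep '[{"jaw":-1,"xyz":[-3,0,0],"angular":[0,0,0]},{"jaw":-1,"xyz":[-6,0,0],"angular":[0,0,0]},{"jaw":-1,"xyz":[-8,0,0],"angular":[0,0,0]},{"jaw":-1,"xyz":[-10,0,0],"angular":[0,0,0]},{"jaw":-1,"xyz":[-10,0,0],"angular":[0,0,0]}]'; python3 -m creep '[{"jaw":-1,"xyz":[-1.5,0,0],"angular":[0,0,0]},{"jaw":-1,"xyz":[-3,0,0],"angular":[0,0,0]},{"jaw":-1,"xyz":[-3,0,0],"angular":[0,0,0]}]'
```

```text
clock: 16.0
eef_pos: [652.4, 43.1, 125.5]
tool_rot: [-3.141, -0.002, 3.066]
force: [-4.6, 1.7, 5.3]
width: 10.6
gripper_force: 64.8
clock: 16.38
eef_pos: [656.5, 42.8, 125.0]
tool_rot: [3.142, 0.0, 3.066]
force: [-2.1, 1.5, 0.7]
width: 10.4
gripper_force: 64.1
```

```bash
python3 -m creep '[{"jaw":-1,"xyz":[-1.5,0,0],"angular":[0,0,0]},{"jaw":-1,"xyz":[-1.5,0,0],"angular":[0,0,0]}]'; python3 -m creep '[{"jaw":-1,"xyz":[-1.5,0,0],"angular":[0,0,0]},{"jaw":-1,"xyz":[-1.5,0,0],"angular":[0,0,0]}]'; python3 - <<'E'
from h import *
p,d=viewer.get_image("scene"); cv2.imwrite('pics/c6.png',cv2.resize(p[190:330,220:380,::-1],None,fx=4,fy=4))
E
```

```text
clock: 16.62
eef_pos: [658.3, 42.4, 125.1]
tool_rot: [-3.142, 0.0, 3.066]
force: [-1.7, 1.0, -1.0]
width: 11.0
gripper_force: 63.9
clock: 16.88
eef_pos: [659.0, 42.4, 125.1]
tool_rot: [-3.141, -0.001, 3.066]
force: [-4.6, 0.6, 0.1]
width: 10.9
gripper_force: 64.2
```

View pics/c6.png

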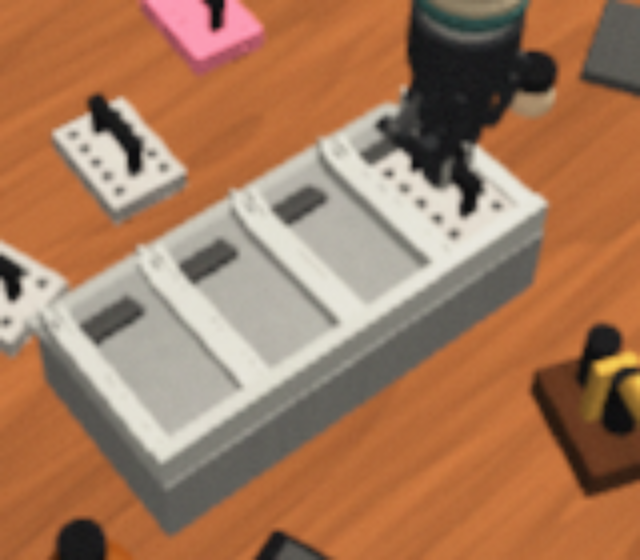

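The cassette is in slot 4 and its latch shows in front of it (crop 375,152). One firm nudge to confirm the wall.

```bash
python3 -m creep '[{"jaw":-1,"xyz":[-1.5,0,0],"angular":[0,0,0]},{"jaw":-1,"xyz":[-1.5,0,0],"angular":[0,0,0]}]';python3 -m creep '[{"jaw":-1,"xyz":[-1,0,0],"angular":[0,0,0]},{"jaw":-1,"xyz":[-1,0,0],"angular":[0,0,0]}]'
```

```text
clock: 17.18
eef_pos: [659.1, 42.4, 125.2]
tool_rot: [-3.141, -0.004, 3.066]
force: [-7.2, 0.5, 3.4]
width: 10.5
gripper_force: 64.6
clock: 17.42
eef_pos: [659.1, 42.3, 125.2]
tool_rot: [-3.141, -0.006, 3.066]
force: [-10.3, 0.3, 5.8]
width: 10.5
gripper_force: 64.9
```

Firm against the wall (x stalled, push rising). I release and go to cassette B at top pixel (288,234).

```bash
python3 -m creep '[{"jaw":-0.4,"xyz":[0,0,0],"angular":[0,0,0]},{"jaw":-0.4,"xyz":[0,0,0],"angular":[0,0,0]},{"jaw":-0.4,"xyz":[0,0,0],"angular":[0,0,0]},{"jaw":-0.4,"xyz":[0,0,-20],"angular":[0,0,0]},{"jaw":-0.4,"xyz":[0,0,-60],"angular":[0,0,0]},{"jaw":-0.4,"xyz":[50,0,-60],"angular":[0,0,0]},{"jaw":-0.4,"xyz":[110,0,-60],"angular":[0,0,0]},{"jaw":-0.4,"xyz":[170,0,-60],"angular":[0,0,0]},{"jaw":-0.4,"xyz":[170,0,-60],"angular":[0,0,0]}]'; python3 - <<'E'
from h import *
st()
for cam in("scene","top"):
  pic=viewer.get_image(cam)
  if cam=="scene":cv2.imwrite('pics/c7.png',cv2.resize(pic[0][180:330,200:380,::-1],None,fx=4,fy=4))
  for sc,xy,P,C in find(cam,"cassette0",pic):
    if C.mean(0)[0]-C.mean(0)[1]>25 or sc<.3: continue
    L=P[(P[:,2]>14)&(P[:,2]<30)];H=P[P[:,2]>46]
    if len(L)>20: print(cam,round(sc,2),np.round(xy),rect(L),H.mean(0),rect(H)[2])
    else: print(cam,sc,xy,len(P),rect(P))
to(437,-96,110,173.3)
E
```

```text
clock: 18.55
eef_pos: [486.5, 55.1, 186.1]
tool_rot: [-3.141, -0.006, 3.067]
force: [1.8, -0.1, 0.8]
width: 25.7
gripper_force: 0.0
18.55 [486.5  55.1 186.1] [-3.141 -0.006  3.067] F [ 1.8 -0.1  0.8] w 25.7 g 0.0 q [-0.15  0.5  -0.02  2.02  0.02  0.63  1.31]
scene 0.97 [250. 230.] ((419.21038818359375, -82.38221740722656), (70.94943237304688, 104.37017059326172), 82.04714965820312) [422.12703311 -82.77205233  56.92601453] 81.63465118408203
scene 0.89 [218. 259.] ((456.68328857421875, -235.78814697265625), (99.38382720947266, 72.76809692382812), 12.950252532958984) [ 462.25529694 -236.48496477   57.08791116] 89.9564437866211
scene 0.65 [329.2, 238.4] 465 ((654.2991943359375, 42.50945281982422), (58.54631042480469, 90.92914581298828), 89.79737091064453)
top 0.92 [330. 229.] ((455.4432373046875, -231.54896545410156), (96.1535873413086, 66.8512954711914), 15.294623374938965) [ 453.7610921  -232.61740097   59.02832196] 14.448756217956543
top 0.92 [247.1, 159.4] 642 ((622.51611328125, 42.230865478515625), (178.3520965576172, 65.57067108154297), 1.5705288648605347)
top 0.63 [280. 238.] ((419.303955078125, -78.33447265625), (69.96894836425781, 97.29126739501953), 82.9266357421875) [418.71012394 -78.20720893  59.68777916] 82.80009460449219
to (437, -96, 110, 173.3) shift [  46.4 -155.3   76.1] turn [0.001 0.004 0.041] rows>= 3.0
```

View pics/c7.png

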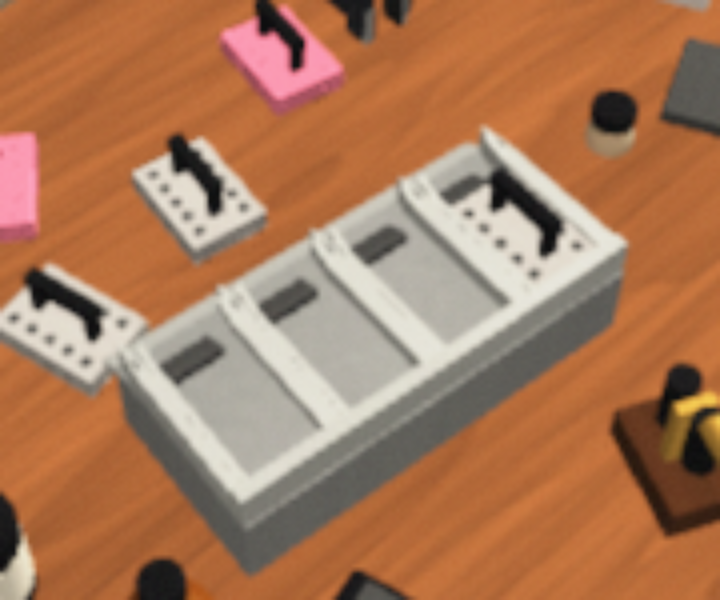

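The slot-4 cassette is home, with its latch up behind it. Cassette B has been knocked to about (420,-80), so I go there.

```bash
python3 -m creep '[{"jaw":0.2,"xyz":[20,-45,25],"angular":[0,0,0.05]},{"jaw":0.2,"xyz":[40,-95,50],"angular":[0,0,0.05]},{"jaw":0.2,"xyz":[56,-140,76],"angular":[0,0,0.05]},{"jaw":0.2,"xyz":[56,-140,100],"angular":[0,0,0.05]},{"jaw":0.2,"xyz":[56,-140,120],"angular":[0,0,0.05]},{"jaw":0.2,"xyz":[56,-140,129.5],"angular":[0,0,0.05]},{"jaw":0.2,"xyz":[56,-140,129.5],"angular":[0,0,0.05]},{"jaw":-1,"xyz":[56,-140,129.5],"angular":[0,0,0.05]},{"jaw":-1,"xyz":[56,-140,129.5],"angular":[0,0,0.05]},{"jaw":-1,"xyz":[56,-140,129.5],"angular":[0,0,0.05]},{"jaw":-1,"xyz":[56,-140,129.5],"angular":[0,0,0.05]},{"jaw":-1,"xyz":[56,-140,129.5],"angular":[0,0,0.05]}]'; python3 - <<'E'
from h import *
st()
to(460.9,-26.6,145,175.7)
E
```

```text
clock: 20.25
eef_pos: [426.5, -80.7, 56.2]
tool_rot: [-3.141, 0.001, 3.015]
force: [0.8, -2.9, 4.7]
width: 10.8
gripper_force: 60.3
20.25 [426.5 -80.7  56.2] [-3.141e+00  1.000e-03  3.015e+00] F [ 0.8 -2.9  4.7] w 10.8 g 60.3 q [ 0.26  0.71 -0.2   2.25  0.59  0.23  0.97]
to (460.9, -26.6, 145, 175.7) shift [-27.4  57.9 -88.8] turn [-0.001  0.001 -0.051] rows>= 2.0
```

```bash
python3 -m creep '[{"jaw":-1,"xyz":[0,0,-20],"angular":[0,0,0]},{"jaw":-1,"xyz":[0,0,-60],"angular":[0,0,0]},{"jaw":-1,"xyz":[0,0,-89],"angular":[0,0,0]},{"jaw":-1,"xyz":[-12,30,-89],"angular":[0,0,-0.051]},{"jaw":-1,"xyz":[-27.5,58,-89],"angular":[0,0,-0.051]},{"jaw":-1,"xyz":[-27.5,58,-89],"angular":[0,0,-0.051]},{"jaw":-1,"xyz":[-27.5,58,-80],"angular":[0,0,-0.051]},{"jaw":-1,"xyz":[-27.5,58,-69],"angular":[0,0,-0.051]},{"jaw":-1,"xyz":[-27.5,58,-69],"angular":[0,0,-0.051]},{"jaw":-1,"xyz":[-27.5,58,-69],"angular":[0,0,-0.051]}]'; python3 - <<'E'
from h import *
st()
pic=viewer.get_image('scene')
for sc,xy,P,C in find("scene","cassette0",pic):
    if C.mean(0)[0]-C.mean(0)[1]>25 or sc<.3: continue
    print(sc,np.round(xy),np.percentile(P,[1,50,99],axis=0).round().tolist())
h=np.array([649.3,-40.9]); u=np.array([.9972,-.0749])
to(*(h-125*u).round(1),125,175.7); to(*(h).round(1),125,175.7)
E
```

```text
clock: 21.5
eef_pos: [460.3, -26.3, 124.6]
tool_rot: [-3.142, -0.001, 3.066]
force: [0.5, 0.5, -3.8]
width: 10.6
gripper_force: 59.2
21.5 [460.3 -26.3 124.6] [-3.142e+00 -1.000e-03  3.066e+00] F [ 0.5  0.5 -3.8] w 10.6 g 59.2 q [ 0.27  0.6  -0.4   2.14  0.49  0.49  1.  ]
0.68 [218. 262.] [[393.0, -278.0, -0.0], [464.0, -243.0, 21.0], [526.0, -196.0, 62.0]]
0.63 [334. 241.] [[612.0, 15.0, 86.0], [662.0, 37.0, 90.0], [701.0, 75.0, 129.0]]
0.62 [270. 218.] [[405.0, -65.0, 70.0], [477.0, -40.0, 89.0], [505.0, 4.0, 129.0]]
to (np.float64(524.6), np.float64(-31.5), 125, 175.7) shift [-64.2  -0.5  -0.1] turn [ 0.  0. -0.] rows>= 2.0
to (np.float64(649.3), np.float64(-40.9), 125, 175.7) shift [-189.2   -0.5   -0. ] turn [ 0.  0. -0.] rows>= 4.0
```

```bash
python3 -m creep '[{"jaw":-1,"xyz":[-20,-0.5,-0.3],"angular":[0,0,0]},{"jaw":-1,"xyz":[-40,-0.5,-0.3],"angular":[0,0,0]},{"jaw":-1,"xyz":[-60,-0.5,-0.3],"angular":[0,0,0]},{"jaw":-1,"xyz":[-70,-0.5,-0.3],"angular":[0,0,0]},{"jaw":-1,"xyz":[-80,-0.5,-0.3],"angular":[0,0,0]},{"jaw":-1,"xyz":[-90,-0.5,-0.3],"angular":[0,0,0]},{"jaw":-1,"xyz":[-98,-0.5,-0.3],"angular":[0,0,0]},{"jaw":-1,"xyz":[-106,-0.5,-0.3],"angular":[0,0,0]},{"jaw":-1,"xyz":[-114,-0.5,-0.3],"angular":[0,0,0]}]'
```

```text
clock: 22.72
eef_pos: [575.0, -35.1, 125.3]
tool_rot: [3.142, 0.001, 3.067]
force: [-0.5, -0.1, -0.7]
width: 10.8
gripper_force: 59.7
```

```bash
python3 -m creep '[{"jaw":-1,"xyz":[-10,0,0.5],"angular":[0,0,0]},{"jaw":-1,"xyz":[-20,0,0.5],"angular":[0,0,0]},{"jaw":-1,"xyz":[-30,0,0.5],"angular":[0,0,0]},{"jaw":-1,"xyz":[-40,0,0.5],"angular":[0,0,0]},{"jaw":-1,"xyz":[-50,0,0.5],"angular":[0,0,0]},{"jaw":-1,"xyz":[-60,0,0.5],"angular":[0,0,0]},{"jaw":-1,"xyz":[-68,0,0.5],"angular":[0,0,0]},{"jaw":-1,"xyz":[-74,0,0.5],"angular":[0,0,0]},{"jaw":-1,"xyz":[-78,0,0.5],"angular":[0,0,0]},{"jaw":-1,"xyz":[-78,0,0.5],"angular":[0,0,0]}]'; python3 -m creep '[{"jaw":-1,"xyz":[-2,0,0],"angular":[0,0,0]},{"jaw":-1,"xyz":[-4,0,0],"angular":[0,0,0]},{"jaw":-1,"xyz":[-4,0,0],"angular":[0,0,0]}]'
```

```text
clock: 23.98
eef_pos: [652.4, -40.9, 124.6]
tool_rot: [3.141, 0.001, 3.067]
force: [-2.8, 0.8, 2.2]
width: 10.5
gripper_force: 60.0
clock: 24.35
eef_pos: [656.8, -41.5, 124.3]
tool_rot: [3.141, 0.002, 3.067]
force: [-0.6, 0.1, -1.4]
width: 10.8
gripper_force: 59.5
```

```bash
python3 -m creep '[{"jaw":-1,"xyz":[-2,0,0],"angular":[0,0,0]},{"jaw":-1,"xyz":[-4,0,0],"angular":[0,0,0]},{"jaw":-1,"xyz":[-4,0,0],"angular":[0,0,0]}]'; python3 -m creep '[{"jaw":-1,"xyz":[-2,0,0],"angular":[0,0,0]},{"jaw":-1,"xyz":[-2,0,0],"angular":[0,0,0]}]'
```

```text
clock: 24.72
eef_pos: [659.8, -41.6, 124.4]
tool_rot: [-3.142, -0.001, 3.067]
force: [-2.3, 0.4, -0.9]
width: 10.7
gripper_force: 59.5
clock: 24.98
eef_pos: [660.0, -41.5, 124.5]
tool_rot: [-3.141, -0.004, 3.067]
force: [-6.8, 0.9, 2.8]
width: 10.9
gripper_force: 60.1
```

Stalled at 660 as predicted. One more nudge, then release and move clear toward cassette C.

```bash
python3 -m creep '[{"jaw":-1,"xyz":[-1.5,0,0],"angular":[0,0,0]},{"jaw":-1,"xyz":[-1.5,0,0],"angular":[0,0,0]},{"jaw":-0.4,"xyz":[0,0,0],"angular":[0,0,0]},{"jaw":-0.4,"xyz":[0,0,0],"angular":[0,0,0]},{"jaw":-0.4,"xyz":[0,0,0],"angular":[0,0,0]},{"jaw":-0.4,"xyz":[0,0,-20],"angular":[0,0,0]},{"jaw":-0.4,"xyz":[0,0,-60],"angular":[0,0,0]},{"jaw":-0.4,"xyz":[50,0,-60],"angular":[0,0,0]},{"jaw":-0.4,"xyz":[110,0,-60],"angular":[0,0,0]},{"jaw":-0.4,"xyz":[170,0,-60],"angular":[0,0,0]},{"jaw":-0.4,"xyz":[170,0,-60],"angular":[0,0,0]}]'; python3 - <<'E'
from h import *
st()
for cam in("scene","top"):
  pic=viewer.get_image(cam)
  for sc,xy,P,C in find(cam,"cassette0",pic):
    if C.mean(0)[0]-C.mean(0)[1]>25 or sc<.3: continue
    L=P[(P[:,2]>14)&(P[:,2]<30)];H=P[P[:,2]>46];B=P[P[:,2]>115]
    if len(L)>20: print(cam,round(sc,2),np.round(xy),rect(L),H.mean(0),rect(H)[2])
    else: print(cam,sc,xy,len(P),len(B) and rect(B))
to(455,-233,110,194.4)
E
```

```text
clock: 26.35
eef_pos: [486.5, -29.2, 185.3]
tool_rot: [-3.139, -0.006, 3.069]
force: [1.8, -0.1, 0.2]
width: 26.0
gripper_force: 0.0
26.35 [486.5 -29.2 185.3] [-3.139 -0.006  3.069] F [ 1.8 -0.1  0.2] w 26.0 g 0.0 q [ 0.34  0.54 -0.49  2.02  0.39  0.69  1.1 ]
scene 0.82 [215. 263.] ((454.7996826171875, -236.93295288085938), (102.11389923095703, 70.67570495605469), 13.624899864196777) [ 457.86429332 -236.96647053   57.06990908] 14.761788368225098
scene 0.81 [306.9, 251.5] 558 ((651.8848266601562, -42.406856536865234), (15.149449348449707, 66.9118423461914), 84.1778335571289)
scene 0.68 [331.5, 240.0] 534 ((658.5654907226562, 41.40302658081055), (16.02876853942871, 67.77294158935547), 87.59956359863281)
top 0.93 [331. 229.] ((453.783447265625, -232.97476196289062), (100.19632720947266, 70.19625091552734), 14.513127326965332) [ 454.08352131 -232.65742556   58.71764151] 13.86252498626709
top 0.76 [245.6, 159.0] 639 ((657.463623046875, 44.27631759643555), (12.671187400817871, 65.71452331542969), 86.351806640625)
top 0.34 [303.2, 171.6] 4315 ((499.1979675292969, -27.698623657226562), (109.53854370117188, 40.84720993041992), 84.51348876953125)
to (455, -233, 110, 194.4) shift [  24.7 -206.5   75.5] turn [-0.     0.004 -0.327] rows>= 4.0
```

Both seated cassettes read about 2 mm past home, against the wall. Cassette C is at (454,-233).

```bash
python3 -m creep '[{"jaw":0.2,"xyz":[6,-45,10],"angular":[0,0.004,-0.12]},{"jaw":0.2,"xyz":[12,-100,30],"angular":[0,0.004,-0.24]},{"jaw":0.2,"xyz":[18,-155,50],"angular":[0,0.004,-0.32]},{"jaw":0.2,"xyz":[25,-207,70],"angular":[0,0.004,-0.32]},{"jaw":0.2,"xyz":[25,-207,75],"angular":[0,0.004,-0.32]},{"jaw":0.2,"xyz":[25,-207,75],"angular":[0,0.004,-0.32]},{"jaw":0.2,"xyz":[25,-207,75],"angular":[0,0.004,-0.32]}]'; python3 -c "
from h import *
st(); to(454.5,-233.5,56.5,194.2)"
```

```text
clock: 27.42
eef_pos: [453.6, -232.3, 110.1]
tool_rot: [3.141, -0.002, -2.894]
force: [0.1, 0.8, 0.1]
width: 51.1
gripper_force: 0.0
27.43 [ 453.6 -232.3  110.1] [ 3.141e+00 -2.000e-03 -2.894e+00] F [0.1 0.8 0.1] w 51.1 g 0.0 q [ 0.75  0.69 -0.51  2.02  0.6   0.58  1.65]
to (454.5, -233.5, 56.5, 194.2) shift [-0.7 -1.5 53.6] turn [ 0.001 -0.002 -0.   ] rows>= 1.0
```

```bash
python3 -m creep '[{"jaw":0.2,"xyz":[-0.5,-1.5,25],"angular":[0,0,0]},{"jaw":0.2,"xyz":[-0.5,-1.5,45],"angular":[0,0,0]},{"jaw":0.2,"xyz":[-0.5,-1.5,53.5],"angular":[0,0,0]},{"jaw":0.2,"xyz":[-0.5,-1.5,53.5],"angular":[0,0,0]},{"jaw":-1,"xyz":[-0.5,-1.5,53.5],"angular":[0,0,0]},{"jaw":-1,"xyz":[-0.5,-1.5,53.5],"angular":[0,0,0]},{"jaw":-1,"xyz":[-0.5,-1.5,53.5],"angular":[0,0,0]},{"jaw":-1,"xyz":[-0.5,-1.5,53.5],"angular":[0,0,0]},{"jaw":-1,"xyz":[-0.5,-1.5,53.5],"angular":[0,0,0]}]'; python3 -c "
from h import *
st(); to(453.6,-110.4,145,175.7)"
```

```text
clock: 28.55
eef_pos: [453.1, -235.2, 56.8]
tool_rot: [-3.141, -0.003, -2.896]
force: [-1.2, -0.2, 6.1]
width: 10.9
gripper_force: 58.9
28.55 [ 453.1 -235.2   56.8] [-3.141e+00 -3.000e-03 -2.896e+00] F [-1.2 -0.2  6.1] w 10.9 g 58.9 q [ 0.7   0.78 -0.41  2.04  0.69  0.47  1.58]
to (453.6, -110.4, 145, 175.7) shift [-30.5 120.9 -88.3] turn [-0.001 -0.003  0.32 ] rows>= 3.0
```

```bash
python3 -m creep '[{"jaw":-1,"xyz":[0,0,-20],"angular":[0,0,0]},{"jaw":-1,"xyz":[0,0,-60],"angular":[0,0,0]},{"jaw":-1,"xyz":[0,0,-88],"angular":[0,0,0]},{"jaw":-1,"xyz":[-10,40,-88],"angular":[0,0,0.1]},{"jaw":-1,"xyz":[-20,80,-88],"angular":[0,-0.003,0.22]},{"jaw":-1,"xyz":[-30.5,121,-88],"angular":[0,-0.003,0.32]},{"jaw":-1,"xyz":[-30.5,121,-88],"angular":[0,-0.003,0.32]},{"jaw":-1,"xyz":[-30.5,121,-80],"angular":[0,-0.003,0.32]},{"jaw":-1,"xyz":[-30.5,121,-69],"angular":[0,-0.003,0.32]},{"jaw":-1,"xyz":[-30.5,121,-69],"angular":[0,-0.003,0.32]},{"jaw":-1,"xyz":[-30.5,121,-69],"angular":[0,-0.003,0.32]}]'; python3 - <<'E'
from h import *
st()
pic=viewer.get_image('scene')
for sc,xy,P,C in find("scene","cassette0",pic):
    if C.mean(0)[0]-C.mean(0)[1]>25 or sc<.3: continue
    print(sc,np.round(xy),np.percentile(P,[1,50,99],axis=0).round().tolist())
to(643.1,-124.8,125.5,175.7)
E
```

```text
clock: 29.92
eef_pos: [453.0, -110.6, 124.7]
tool_rot: [3.142, -0.002, 3.066]
force: [0.0, 0.3, -2.0]
width: 10.6
gripper_force: 59.1
29.93 [ 453.  -110.6  124.7] [ 3.142e+00 -2.000e-03  3.066e+00] F [ 0.   0.3 -2. ] w 10.6 g 59.1 q [ 0.46  0.61 -0.41  2.12  0.5   0.5   1.17]
0.95 [251. 227.] [[405.0, -150.0, 1.0], [475.0, -122.0, 89.0], [506.0, -79.0, 129.0]]
0.93 [332. 236.] [[610.0, 13.0, 86.0], [662.0, 37.0, 90.0], [702.0, 74.0, 130.0]]
0.79 [310. 252.] [[605.0, -72.0, 86.0], [657.0, -47.0, 90.0], [695.0, -9.0, 129.0]]
0.63 [366. 168.] [[503.0, 260.0, 116.0], [567.0, 290.0, 147.0], [613.0, 351.0, 268.0]]
to (643.1, -124.8, 125.5, 175.7) shift [-1.904e+02 -1.000e-01 -5.000e-01] turn [-0.    -0.001 -0.   ] rows>= 4.0
```

```bash
python3 -m creep '[{"jaw":-1,"xyz":[-20,0,-0.5],"angular":[0,0,0]},{"jaw":-1,"xyz":[-40,0,-0.5],"angular":[0,0,0]},{"jaw":-1,"xyz":[-60,0,-0.5],"angular":[0,0,0]},{"jaw":-1,"xyz":[-70,0,-0.5],"angular":[0,0,0]},{"jaw":-1,"xyz":[-80,0,-0.5],"angular":[0,0,0]},{"jaw":-1,"xyz":[-90,0,-0.5],"angular":[0,0,0]},{"jaw":-1,"xyz":[-98,0,-0.5],"angular":[0,0,0]},{"jaw":-1,"xyz":[-106,0,-0.5],"angular":[0,0,0]},{"jaw":-1,"xyz":[-114,0,-0.5],"angular":[0,0,0]}]'
```

```text
clock: 31.15
eef_pos: [567.3, -118.7, 125.5]
tool_rot: [-3.141, -0.001, 3.067]
force: [-1.6, 0.2, 1.3]
width: 10.5
gripper_force: 59.6
```

```bash
python3 -m creep '[{"jaw":-1,"xyz":[-10,0,0.3],"angular":[0,0,0]},{"jaw":-1,"xyz":[-20,0,0.3],"angular":[0,0,0]},{"jaw":-1,"xyz":[-30,0,0.3],"angular":[0,0,0]},{"jaw":-1,"xyz":[-40,0,0.3],"angular":[0,0,0]},{"jaw":-1,"xyz":[-50,0,0.3],"angular":[0,0,0]},{"jaw":-1,"xyz":[-60,0,0.3],"angular":[0,0,0]},{"jaw":-1,"xyz":[-68,0,0.3],"angular":[0,0,0]},{"jaw":-1,"xyz":[-72,0,0.3],"angular":[0,0,0]},{"jaw":-1,"xyz":[-72,0,0.3],"angular":[0,0,0]}]'; python3 -m creep '[{"jaw":-1,"xyz":[-2,0,0],"angular":[0,0,0]},{"jaw":-1,"xyz":[-4,0,0],"angular":[0,0,0]},{"jaw":-1,"xyz":[-4,0,0],"angular":[0,0,0]}]'
```

```text
clock: 32.28
eef_pos: [640.3, -124.0, 125.0]
tool_rot: [3.141, 0.002, 3.067]
force: [0.3, -0.7, 0.8]
width: 10.8
gripper_force: 59.4
clock: 32.65
eef_pos: [643.2, -124.3, 124.9]
tool_rot: [3.142, -0.0, 3.067]
force: [-1.2, 0.2, -1.0]
width: 10.4
gripper_force: 59.4
```

```bash
python3 -m creep '[{"jaw":-1,"xyz":[-1.5,0,0],"angular":[0,0,0]},{"jaw":-1,"xyz":[-3,0,0],"angular":[0,0,0]},{"jaw":-1,"xyz":[-3,0,0],"angular":[0,0,0]}]'
```

```text
clock: 33.02
eef_pos: [645.0, -124.5, 124.9]
tool_rot: [-3.141, -0.002, 3.067]
force: [-3.8, 0.4, 0.5]
width: 11.1
gripper_force: 59.6
```

```bash
python3 -m creep '[{"jaw":-1,"xyz":[-1.5,0,0],"angular":[0,0,0]},{"jaw":-1,"xyz":[-1.5,0,0],"angular":[0,0,0]}]'; python3 -m creep '[{"jaw":-1,"xyz":[-1.5,0,0],"angular":[0,0,0]},{"jaw":-1,"xyz":[-1.5,0,0],"angular":[0,0,0]}]'
```

```text
clock: 33.28
eef_pos: [645.2, -124.5, 125.0]
tool_rot: [-3.141, -0.005, 3.067]
force: [-6.3, 0.3, 4.7]
width: 10.6
gripper_force: 60.1
clock: 33.52
eef_pos: [645.2, -124.5, 125.0]
tool_rot: [-3.141, -0.008, 3.067]
force: [-10.5, 0.7, 7.7]
width: 11.0
gripper_force: 60.5
```

Stalled on the wall. I release, retreat and check everything.

```bash
python3 -m creep '[{"jaw":-0.4,"xyz":[0,0,0],"angular":[0,0,0]},{"jaw":-0.4,"xyz":[0,0,0],"angular":[0,0,0]},{"jaw":-0.4,"xyz":[0,0,0],"angular":[0,0,0]},{"jaw":-0.4,"xyz":[0,0,-20],"angular":[0,0,0]},{"jaw":-0.4,"xyz":[0,0,-60],"angular":[0,0,0]},{"jaw":-0.4,"xyz":[60,0,-100],"angular":[0,0,0]},{"jaw":-0.4,"xyz":[120,0,-130],"angular":[0,0,0]},{"jaw":-0.4,"xyz":[180,0,-130],"angular":[0,0,0]},{"jaw":-0.4,"xyz":[220,0,-130],"angular":[0,0,0]},{"jaw":-0.4,"xyz":[220,0,-130],"angular":[0,0,0]},{"jaw":-0.4,"xyz":[220,0,-130],"angular":[0,0,0]}]'; python3 - <<'E'
from h import *
st()
pic=viewer.get_image('scene'); p,d=pic; cv2.imwrite('pics/f.png',cv2.resize(p[120:350,130:450,::-1],None,fx=2.5,fy=2.5))
for sc,xy,P,C in find("scene","cassette0",pic):
    if sc>.3: B=P[P[:,2]>115];print("scene",round(sc,2),np.round(xy),C.mean(0).astype(int),len(B)>9 and rect(B))
# latch heights: profile of each slot's mouth (floor z 68)
O=np.array([646.2,-82.05]); ux=np.array([.9972,-.0749]); uy=np.array([.0749,.9972])
for cam in("scene","top"):
    q,d=(p,d) if cam=="scene" else viewer.get_image("top")
    W=world(cam,d,np.ones(d.shape,bool)); r=W[:,:2]-O-([1,-2.] if cam=="scene" else [0,0]); X=r@ux; Y=r@uy
    for k in range(4):
        m=(abs(Y-(k-1.5)*84)<15)&(X>-66)&(X<-57); 
        if m.sum(): print(cam,k,m.sum(),np.median(W[m,2]).round(1))
E
```

```text
clock: 34.9
eef_pos: [430.9, -108.5, 256.6]
tool_rot: [-3.141, 0.003, 3.067]
force: [0.2, -0.4, 1.0]
width: 25.9
gripper_force: 0.0
34.9 [ 430.9 -108.5  256.6] [-3.141e+00  3.000e-03  3.067e+00] F [ 0.2 -0.4  1. ] w 25.9 g 0.0 q [ 0.62  0.37 -0.58  2.05  0.29  0.8   1.36]
scene 0.86 [273. 197.] [192 110 126] False
scene 0.82 [309. 253.] [158 153 144] ((651.6444091796875, -42.32255935668945), (15.912444114685059, 68.0498046875), 85.69204711914062)
scene 0.78 [329. 237.] [155 149 141] ((658.235595703125, 41.856727600097656), (16.08119773864746, 66.03170776367188), 84.6491470336914)
scene 0.62 [198. 227.] [204 119 134] False
scene 0.61 [157. 254.] [186  36  29] False
scene 0.59 [286. 263.] [162 156 147] ((646.053955078125, -125.85845184326172), (13.006730079650879, 67.24278259277344), 85.54930877685547)
scene 0 22 75.9
scene 1 21 75.3
scene 2 18 75.5
scene 3 14 75.8
top 0 29 75.0
top 1 30 75.5
top 2 30 75.3
top 3 27 75.2
```

View pics/f.png

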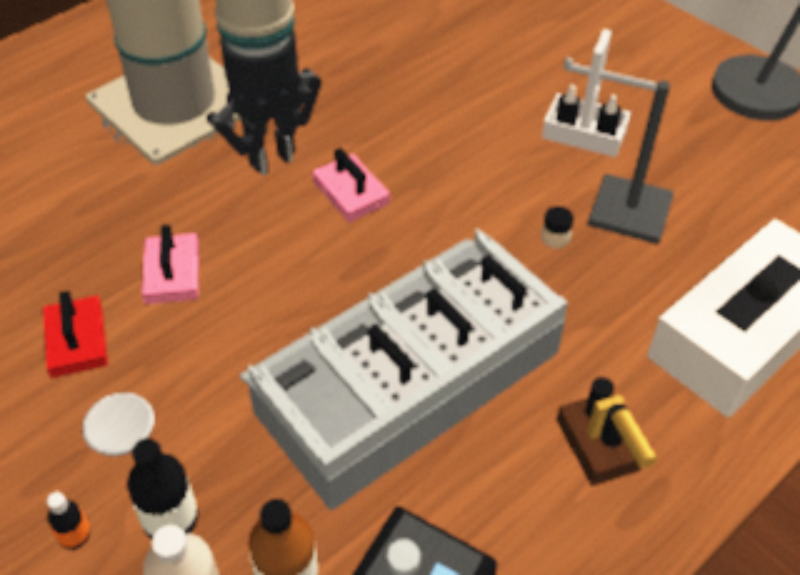

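All three cassettes are seated (crop 385,355; 448,315; 503,280). Their latches stand at the same height as the empty slot's latch. The caddy hangs upright (590,110), the bystanders are standing and the gripper is clear.

```bash
python3 -c "
from cell import ctrl
print(ctrl.finish_job())"
```

```text
the job is handed in; nothing more can be done
None
```

I handed the job in: the three steel cassettes are home and latched in slots 2–4, the caddy hangs upright on the hook arm, and no bystander was knocked over; the hand-in gave no verdict back.

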